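# Turn over a fossil block and clamp it for preparation

## Task

The back of this fossil block is finished: turn the block over so the ammonite faces up and lay it on the clamp's rubber mat, in line with the arm, with its bare shoulder under the place where the foot comes down and the ammonite end pointing away from the post. Swing the arm in fully to its stop, then turn the knurled thumbscrew clockwise until the rubber foot has seated on the bare shoulder and holds it snugly, stopping as soon as the resistance has clearly risen: a slightly squashed foot, never one squeezed hard. Handle the block with care (do not let it drop or topple over), leave the nodule, brush and jar where they are, and let go of everything at the end.

Things in the scene. Friction and masses are not known exactly. Their poses are not given: they have to be found in the camera images.
- block_center (a point): Centre of the sawn pale limestone block, 80 (x) x 56 (y) x 48 mm (z), about 0.5 kg, flat sides and back; stands steadily on either end. z points out of the fossil face, which starts face down (z down). A flat bare shoulder takes up x = +8 to +40 mm of that face, the ammonite's pocket (11 mm deep) x = -34 to +8 mm. At the start the shoulder end (+x) points to the robot's right (-y), within 0.35 rad.
- ammonite (a point): Centre of the coiled ammonite in the pocket, 13 mm from the block's centre towards its -x end.
- clamp: Fixed clamp: grey base plate 235 x 124 x 16 mm, black rubber mat 140 x 108 mm on it (top 20 mm above the bench), steel post 28 mm thick; 110 mm tall with its arm. Origin on the bench, x along the base towards the post (axis at x = +85 mm), to the robot's left (+y, within 0.25 rad), z up; the mat spans x = -114 to +26 mm. With the arm home the screw is over x = -20 mm, y = 0.
- mat_spot (a point): Point on the mat's top face, at x = -44 mm, y = 0 of the clamp: a block whose centre is over this point, and whose shoulder end points to the post, has the middle of its shoulder under the foot.
- swing_pivot (a point): On the post's axis at the height of the middle of the arm bar (95 mm above the bench).
- swing (a joint): Angle (rad) of the dark steel swing arm about the post: 0 = home at its stop, pointing along the clamp's -x; grows as it opens counter-clockwise from above, to 1.9; starts 1.0 to 1.5, away from the robot; stays where left (0.15 Nm friction). Bar 26 mm wide, 88 to 102 mm above the bench; screw axis 105 mm from the post's. It can be swung by the screw's head if the grip turns along with the arm.
- screw_head (a point): Middle of the thumbscrew's knurled steel head, a cylinder 40 mm in diameter and 26 mm tall on an upright axis, about 0.14 m above the bench, clear all round and from above. Under it is at least 14 mm of free threaded shank before the arm. The head sinks 2 mm for each rad it is turned in.
- screw (a joint): Angle (rad) of the thumbscrew relative to the arm, growing as it is turned in (clockwise from above), 0 to 6.2, starts 0.4 to 1.5; 2 mm of travel per rad. With the block on the mat the foot touches the shoulder at about 3.0 rad. It turns freely with 0.06 Nm; the torque rises once the foot bears on the stone. It stays where it is left.
- foot_face (a point): Centre of the underside of the screw's black rubber foot, 18 mm in diameter, which turns with the screw. With the screw at 0 it is 74 mm above the bench; the shoulder of the block lying on the mat is at 68 mm.
- foot (a joint): How far the rubber foot is squashed into its cup (m): 0 free, 0.006 at most, 8 N per mm. Snug is about 1 to 3 mm, reached some 0.5 to 1.5 rad of screw after first touch; more than 4 mm is too hard.
- nodule: Bystander: a rounded brownish unopened nodule about 90 mm across and 52 mm tall, on the bench; origin under its centre. The block and the nodule lie on opposite sides of the clamp; which is on which side varies.
- brush: Bystander: flat brush with wooden handle, 167 mm long, lying on the bench; x towards the bristles.
- jar: Bystander: small amber jar, 52 mm in diameter, 62 mm tall; origin under its centre.
Not all that is in view belongs to the job. What is meant by the part that bears block_center is not pink, and is the larger of those in its own colour.

How it is judged (in metres and radians):
On the way, in this order (a step that is already met when the one before it is completed fails the run):
1. the block lies on the mat, ammonite up, in line with the arm, let go (angle between block_center's own z axis and vertical below 0.1 rad and z of block_center in the frame of clamp below 0.048 m and horizontal distance between block_center and mat_spot below 0.022 m and x of ammonite in the frame of mat_spot below 0 m and angle between the x axis of block_center and the x axis of clamp, either way round below 0.3 rad and contact force between the fingers and block below 0.1 N), for 0.2 s.
2. the arm is swung in to its stop with the foot still clear of the block (value of joint swing below 0.06 rad and contact force between foot and block below 1 N), for 0.1 s.
3. the foot has seated on the shoulder (contact force between foot and block above 5 N), for 0.2 s.
At the end, for the whole second after the job is handed in: Block at rest flat on the mat, ammonite up (5 degrees), within 17 degrees of the arm's line, ammonite end away from the post; arm within 0.06 rad of its stop; foot on the bare shoulder (14 to 36 mm from block centre, 20 mm either side of the middle line), pressing 5 to 30 N; all let go (angle between block_center's own z axis and vertical below 0.08 rad and z of block_center in the frame of clamp below 0.047 m and angle between the x axis of block_center and the x axis of clamp, either way round below 0.3 rad and x of ammonite in the frame of mat_spot below 0 m and x of foot_face in the frame of block_center between 0.014 and 0.036 m and y of foot_face in the frame of block_center between -0.02 and 0.02 m and value of joint swing below 0.06 rad and contact force between foot and block between 5 and 30 N and linear speed of block below 0.02 m/s); the robot touches nothing.
It fails at once if the foot squeezes the block with more than 36 N (contact force between foot and block above 36 N).
It fails at once if the block is dropped or topples (turns faster than 8 rad/s or moves faster than 1.2 m/s) (angular speed of block above 8 rad/s or linear speed of block above 1.2 m/s).
It fails at once if the nodule, the brush or the jar is moved more than 30 mm (distance of any of nodule, brush, jar from where it was at the start of the episode above 0.03 m).
It also fails if it takes over 72 s, if anything falls off the work surface, if the arm or the gripper's body presses on something with over 40 N, if the wrist force passes 120 N, or if a joint passes its speed limit or range.

## Robot

A 6-joint arm with a two-finger parallel gripper is mounted at the origin on the work surface. World frame = base frame: x ahead of the robot, y to its left, z up, the work surface at z = 0. Lengths are in mm, angles in rad, forces in N, time in s.
With the tool pointing down it reaches from about 350 to 875 mm from the base axis. Payload 4.2 kg.
Tool frame: the origin (TCP) lies at the very end of the fingers, on their centre line; the grasp point (between the pads) lies 19 mm behind it; z points along the fingers, y is the line along which they close (so a half turn about z gives the same grasp; the last joint's range is limited). The gripper opens to 85 mm and grips with 20 to 120 N. Pads are 22 mm wide; open, the fingers measure 114 mm over their backs; the gripper's body (76 mm by 85 mm) begins 54 mm behind the grasp point. The pads swing forward as they close: fully open they stand 13 mm farther back than shut.
Start: joints at [1.462, 0.385, 0.008, 0, -1.194, -0.259], TCP at [224.694, 583.191, 231.312] pointing down, gripper open.
Joint ranges: [-3.14, 3.14], [-1.21, 2.06], [-1.07, 1.41], [-3.16, 2.05], [-2.99, -0.16], [-3.1, 3.1]. Speed limits (rad/s): [2.79, 2.79, 3.14, 3.14, 3.14, 3.14].

## Interface

Orientations are given as a unit quaternion [x, y, z, w].
In Python, from bench import arm gives the robot as it stands.
- The arm moves only by the tool servo_tool, never from a script. Its argument "rows" is a list that holds one entry, the list of rows, each a list of 7 numbers: the finger opening in mm, from 0 to 85.4, then the shift along the tool's x, y, z in mm, then the turn, a rotation vector about the tool's x, y, z in rad. A call has 1 to 10 rows; each row is the pose to reach, as a shift and turn from the pose commanded when the call began, along the tool's axes at that moment; what a row does not reach only later rows make up. A row lasts 1/8 s, in which the tool goes at most 62.5 mm and 10.7 degrees, less where a joint would pass 70% of its speed; a pose out of reach is approached as far as the arm can. A call with a gripper value outside its range is refused whole. The fingers move at their own pace and stop on an object; the grip force is fixed at half the most. Time passes only in rows, so rows that repeat a pose let the fingers close. It gives the time, the measured TCP pose, the force, the opening and the grip force at its end, in the units of the state.
- arm.read_state(): the state, without advancing time (a new reading comes with each control period).
- arm.get_image(name): name is "scene" or "top" or "wrist"; returns the picture (480x640x3 uint8, red, green, blue); there is no depth.
- arm.camera_params(name): a dict with "intrinsics" (3x3 intrinsics, pixels), "R" (3x3) and "t" (3): a world point X has camera coordinates R X + t. Camera axes: x right, y down, z forward; pixel columns grow to the right and rows downward; lengths in mm; the calibration is good to about 2 mm. The wrist camera is an equidistant fisheye: a pixel r from the principal point sees the ray r / f radians off the axis. A picture is of the moment at which its call begins: read the wrist's pose just before it. camera_params takes no time and is no camera call; for the wrist camera it gives the pose at the moment of the call.
- arm.job_done(): hands the job in; it is judged then, once.
The state is a dict: "clock": time; "joints": joint angles; "joint_vel": joint speeds; "joint_efforts": joint torques, N m; "position": TCP position; "ee_rot": TCP orientation; "contact_force": force on the tool from outside, world axes, zero at the start; "wrist_torque": the same for the moment, N m; "gripper_width": finger opening in mm; "grasp_force": force on a finger pad.
Only numpy, scipy, OpenCV 4.12 (cv2) and the standard library are available. Lean on these libraries where they do the work, as an engineer would, in place of code of your own. Each camera call takes 0.05 s, during which the arm holds its last target. There are 200 camera calls.

## Working session

There is one attempt and no reset: what is moved stays moved. The work goes in short steps, Python scripts to look and compute and a tool call to move; the robot and the scene stay as the last step left them, time stands still between calls to the robot, and variables do not carry over. Pictures are saved under pics/ and viewed, at most 10 in all, crops included, and the job is handed in when it is done.

Besides the shell and the picture viewer there is one more tool, called after "Request:" in YAML: its name, and indented under it one key for each argument. servo_tool: Moves the arm, as the interface text tells. Its arguments: {"type":"object","properties":{"rows":{"type":"array"}},"required":["rows"]}

```bash
ls; mkdir -p pics
python3 - <<'E'
from bench import arm
import cv2
for n in ("scene","top"):
    p=arm.camera_params(n); print(n,p)
    cv2.imwrite(f"pics/{n}0.png",arm.get_image(n)[:,:,::-1])
print(arm.read_state())
print(arm.camera_params("wrist"))
E
```

```text
pics
scene {'intrinsics': array([[515.53785429,   0.        , 317.26027349],
       [  0.        , 515.53785429, 238.26974849],
       [  0.        ,   0.        ,   1.        ]]), 'R': array([[-0.10690978,  0.99418265, -0.01308243],
       [ 0.84824602,  0.08433634, -0.52284421],
       [-0.51869932, -0.06699428, -0.85232786]]), 't': array([ 8.96613103e-01, -4.23357970e+02,  1.61370427e+03])}
top {'intrinsics': array([[600.03213519,   0.        , 326.47680568],
       [  0.        , 600.03213519, 244.65444816],
       [  0.        ,   0.        ,   1.        ]]), 'R': array([[-0.00431913, -0.99996947, -0.00651219],
       [-0.99380364,  0.00501561, -0.11103682],
       [ 0.11106609,  0.00599226, -0.99379496]]), 't': array([  63.81567197,  570.26145956, 1364.52123319])}
{'clock': 0.1, 'joints': array([ 1.46158437e+00,  3.85486368e-01,  6.78995915e-03, -4.22741935e-04,
       -1.19394022e+00, -2.58582000e-01]), 'joint_vel': array([-3.18830137e-04, -1.12299921e-03,  2.00636669e-03,  3.28059877e-05,
        6.74015473e-04, -5.89083713e-04]), 'joint_efforts': array([-9.67827473e-04, -3.93316376e+01,  1.88931763e+01,  4.19801205e+00,
       -2.53793834e-03,  3.91759542e-06]), 'position': array([224.53729319, 582.74790421, 230.33945696]), 'ee_rot': array([ 9.83123855e-01, -1.82938791e-01, -1.27261143e-04,  9.32247482e-04]), 'contact_force': array([-0.69908797,  0.09376633, -0.40459109]), 'wrist_torque': array([-0.01192081,  0.0343159 ,  0.00772039]), 'grasp_force': 0.0, 'gripper_width': 85.15084711378576}
{'intrinsics': array([[371.64829954,   0.        , 317.50192101],
       [  0.        , 371.64829954, 238.9309459 ],
       [  0.        ,   0.        ,   1.        ]]), 'R': array([[-0.36044892, -0.93277753,  0.00162953],
       [-0.89027583,  0.34454547,  0.29782102],
       [-0.2783622 ,  0.10589854, -0.95462033]]), 't': array([623.18530951, -40.68542229, 378.97828619])}
```

View pics/top0.png

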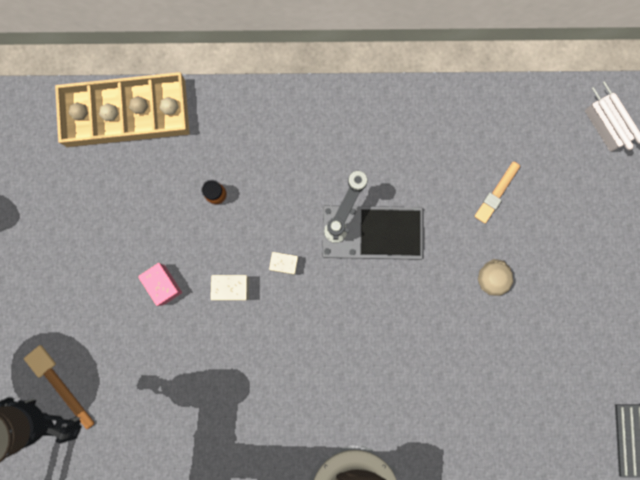

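View pics/scene0.png

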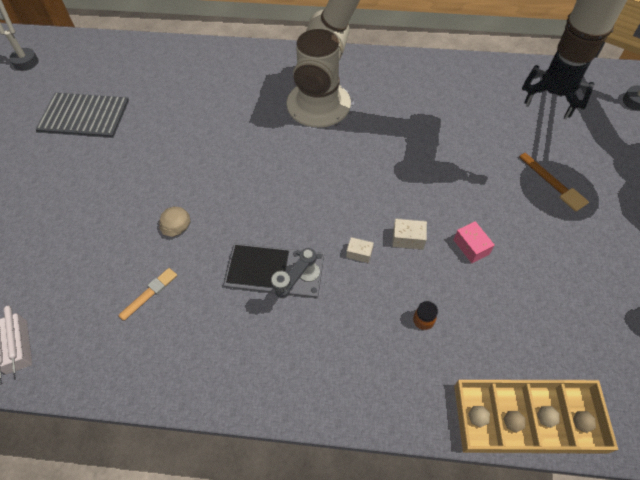

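Top view: the candidates are the large pale block (229,288), a small pale block (284,263) and a pink block (158,284). By the description I choose the larger, non-pink one at (229,288). The clamp mat is at (391,232), the screw head at (357,181) and the post at (335,230). The jar is at (214,192), the nodule at (496,278) and the brush at (497,193).

```bash
cat > h.py <<'E'
from bench import arm
import numpy as np, cv2
from scipy.spatial.transform import Rotation as Ro
def ray(n,uv,p=None):
    p=p or arm.camera_params(n);K,R,t=p["intrinsics"],p["R"],p["t"]
    x=np.array([(uv[0]-K[0,2])/K[0,0],(uv[1]-K[1,2])/K[1,1]])
    if n=="wrist":
        r=np.linalg.norm(x);d=np.r_[x/max(r,1e-9)*np.sin(r),np.cos(r)]
    else: d=np.r_[x,1]
    return -R.T@t,R.T@d
def onz(n,uv,z,p=None):
    c,d=ray(n,uv,p);return c+d*(z-c[2])/d[2]
def proj(n,X,p=None):
    p=p or arm.camera_params(n);K=p["intrinsics"];c=p["R"]@np.asarray(X,float)+p["t"]
    if n=="wrist":
        th=np.arctan2(np.linalg.norm(c[:2]),c[2]);x=c[:2]/np.linalg.norm(c[:2])*th
    else:x=c[:2]/c[2]
    return x*K[0,0]+K[:2,2]
E
python3 - <<'E'
from h import *
im=cv2.imread("pics/top0.png")
def rect(mask,z,lab):
    n,l,s,c=cv2.connectedComponentsWithStats(mask.astype(np.uint8))
    for i in range(1,n):
        if s[i,4]<200: continue
        ys,xs=np.where(l==i)
        P=np.array([onz("top",(x,y),z)[:2] for x,y in zip(xs,ys)],np.float32)
        r=cv2.minAreaRect(P);print(lab,c[i].round(1),s[i,4],np.round(r[0],1),np.round(r[1],1),round(r[2],2), np.round(P.mean(0),1))
hsv=cv2.cvtColor(im,cv2.COLOR_BGR2HSV)
reg=np.zeros(im.shape[:2],bool);reg[235:310,120:310]=1
rect(reg&(hsv[...,2]>190)&(hsv[...,1]<60),48,"block")
reg[:]=0;reg[195:270,345:440]=1
rect(reg&(hsv[...,2]<30),20,"mat")
for uv,z in [((357,181),150),((335,227),110),((214,192),62),((496,278),30),((497,193),10),((284,263),30)]: print(uv,onz("top",uv,z).round(0))
a=cv2.resize(im[220:320,130:320],None,fx=4,fy=4,interpolation=cv2.INTER_CUBIC)[:, :760]
cv2.imwrite("pics/crop.png",a)
p=arm.camera_params
E
```

```text
block [282.6 262.5] 489 [528.2 161.7] [60.2 43.1] 80.27 [528.  161.9]
block [228.  287.1] 888 [472.6 286.7] [80.7 57.2] 87.91 [472.4 286.6]
(357, 181) [695.  -6. 150.]
(335, 227) [601.  42. 110.]
(214, 192) [690. 319.  62.]
(496, 278) [ 491. -330.   30.]
(497, 193) [ 695. -346.   10.]
(284, 263) [528. 160.  30.]
```

View pics/crop.png

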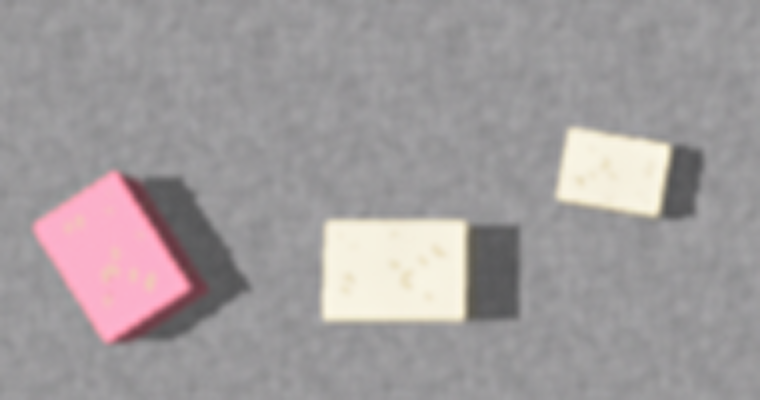

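The crop shows the plain pale block at (229,288) with an 80x57 mm outline. It is clearly bigger than the small pale decoy and isn't pink, so the choice holds. Next, the clamp.

Run:
```python
from h import *
im=cv2.imread("pics/top0.png")
print(im[232,391],im[250,335])
g=im.max(2);m=np.zeros(g.shape,np.uint8);m[200:268,352:440]=(g[200:268,352:440]<45)
n,l,s,c=cv2.connectedComponentsWithStats(m);i=1+s[1:,4].argmax();ys,xs=np.where(l==i)
P=np.array([onz("top",(x,y),20)[:2] for x,y in zip(xs,ys)],np.float32);r=cv2.minAreaRect(P);print(r)
# blob circles for head & post
for (u,v),z in [((357,181),0.153*1000),((336,227),110)]:
    w=g[v-14:v+15,u-14:u+15];print(w[14],w[:,14])
```

```text
[42 46 46] [158 158 159]
((635.888671875, -31.103544235229492), (16.524627685546875, 35.86836242675781), 89.37602233886719)
[158 159 156 151 140 152 205 227 226 225 216 176 130 108 104 105 106 121
 161 206 223 225 222 192 149 147 156 155 150] [153 153 147 160 201 223 224 219 186 139 109 105 105 104 104 120 165 211
 227 228 225 190 131  79  74  92 100 101 105]
[152 153 178 211 206 154 111 107 134 189 229 233 232 230 230 231 232 221
 169 110  99 101  95  99  98  95  94  96  95] [123 112 108 105 104 106 109 142 196 225 227 228 229 229 230 232 228 182
 131 111 106  95  84  95  98  88 121 174 186]
```

Request:
servo_tool:
  rows:
    - [[85,0,0,-60,0,0,0.19],[85,0,0,-60,0,0,0.38],[85,0,0,-60,0,0,0.57],[85,0,0,-60,0,0,0.75],[85,0,0,-60,0,0,0.9],[85,0,0,-60,0,0,1.05],[85,0,0,-60,0,0,1.2]]

```text
clock: 0.98
position: [224.6, 582.9, 290.6]
ee_rot: [-0.706, 0.708, -0.0, -0.001]
contact_force: [0.6, -0.1, -0.3]
gripper_width: 84.7
grasp_force: 0.0
```

Run:
```python
from h import *
im=cv2.imread("pics/top0.png")
g=im.max(2);m=np.zeros(g.shape,np.uint8);m[200:268,356:440]=(g[200:268,356:440]<75)
n,l,s,c=cv2.connectedComponentsWithStats(m);i=1+s[1:,4].argmax();ys,xs=np.where(l==i)
P=np.array([onz("top",(x,y),20)[:2] for x,y in zip(xs,ys)],np.float32);r=cv2.minAreaRect(P);print(r)
print("pink",onz("top",(158,284),40),"hammer",onz("top",(60,390),20))
# mat's -x edge ends, sub-pixel corners
print(cv2.boxPoints(r))
```

```text
((602.0612182617188, -86.9847183227539), (138.85169982910156, 106.06988525390625), 88.77255249023438)
pink [480.50611116 449.20222883  40.        ] hammer [239.76324883 673.45157828  20.        ]
[[ 547.5513   -155.25856 ]
 [ 653.5968   -157.53072 ]
 [ 656.57117   -18.710876]
 [ 550.52563   -16.43872 ]]
```

Request:
servo_tool:
  rows:
    - [[85,40,-45,0,0,0,0],[85,80,-90,0,0,0.1,0],[85,120,-130,30,0,0.2,0],[85,160,-170,60,0,0.3,0],[85,200,-210,90,0,0.4,0],[85,231,-247,120,0,0.5,0],[85,231,-247,130,0,0.6,0],[85,231,-247,130,0,0.7,0],[85,231,-247,130,0,0.7,0]]

```text
clock: 2.1
position: [471.9, 353.1, 158.8]
ee_rot: [0.665, -0.662, 0.243, 0.244]
contact_force: [0.4, 0.6, -0.6]
gripper_width: 84.9
grasp_force: 0.0
```

Request:
servo_tool:
  rows:
    - [[85,-20,0,20,0,0,0],[85,-33,0,60,0,0,0],[85,-33,0,100,0,0,0],[85,-33,0,140,0,0,0],[85,-33,0,161,0,0,0],[85,-33,0,161,0,0,0],[50,-33,0,161,0,0,0],[45,-33,0,161,0,0,0],[45,-33,0,161,0,0,0],[45,-33,0,161,0,0,0]]

```text
clock: 3.35
position: [472.9, 275.9, 18.3]
ee_rot: [0.666, -0.663, 0.243, 0.241]
contact_force: [-3.2, 3.3, 6.1]
gripper_width: 55.1
grasp_force: 65.2
```

Request:
servo_tool:
  rows:
    - [[45,13,0,-15,0,0,0],[45,40,0,-48,0,0,0],[45,71,0,-84,0,0,0],[45,100,0,-119,0,0,0],[45,100,0,-119,0,0,0]]

```text
clock: 3.98
position: [473.7, 276.3, 175.6]
ee_rot: [0.666, -0.665, 0.242, 0.237]
contact_force: [-0.1, -0.3, -5.7]
gripper_width: 55.6
grasp_force: 65.0
```

Request:
servo_tool:
  rows:
    - [[45,15,2,15,0,-0.1,0],[45,35,4,35,0,-0.27,0],[45,60,7,55,0,-0.45,0],[45,85,10,75,0,-0.62,0],[45,106,13,95,0,-0.8,0],[45,120,16,115,0,-0.97,0],[45,130,20,135,0,-1.15,0],[45,130,24,155,0,-1.32,0],[45,122,24,175,0,-1.48,0],[45,112,24,195,0,-1.571,0]]

```text
clock: 5.22
position: [448.7, 61.1, 93.2]
ee_rot: [-0.64, 0.641, 0.3, 0.298]
contact_force: [-0.1, 0.2, -5.2]
gripper_width: 55.3
grasp_force: 65.2
```

Request:
servo_tool:
  rows:
    - [[45,0,0,0,0,0,0],[45,15,0,13,0,0,0],[45,31,0,26,0,0,0],[45,42,0,35,0,0,0],[45,46,0,39,0,0,0],[45,46,0,39,0,0,0]]

```text
clock: 5.98
position: [449.3, 63.8, 35.3]
ee_rot: [0.642, -0.64, -0.299, -0.298]
contact_force: [0.2, -0.7, -4.7]
gripper_width: 55.1
grasp_force: 65.3
```

Run:
```python
from h import *
s=arm.read_state();print(s["position"],s["contact_force"],Ro.from_quat(s["ee_rot"]).as_matrix().round(3),s["joints"].round(2))
im=arm.get_image("scene")
u,v=proj("scene",[450,60,40]).astype(int);print(u,v)
cv2.imwrite("pics/s1.png",cv2.resize(im[v-90:v+90,u-120:u+120,::-1],None,fx=3,fy=3,interpolation=cv2.INTER_CUBIC))
```

```text
[449.31650076  63.77652892  35.25445595] [ 0.24070521 -0.67821261 -4.67877416] [[ 0.003 -1.    -0.003]
 [-0.644 -0.004  0.765]
 [-0.765 -0.    -0.644]] [-0.16  0.57 -0.31 -0.98 -1.14  0.81]
321 216
```

View pics/s1.png

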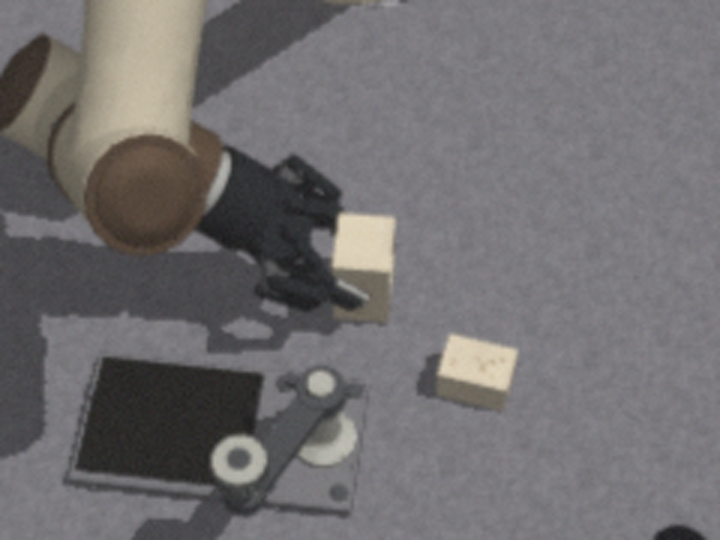

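The crop shows the block held upright on end at (365,265), well clear of the clamp and the small decoy. Lowering to contact.

Request:
servo_tool:
  rows:
    - [[45,1.5,0,1.3,0,0,0],[45,3,0,2.6,0,0,0],[45,4.2,0,3.5,0,0,0],[45,4.2,0,3.5,0,0,0]]

```text
clock: 6.52
position: [449.4, 63.4, 30.5]
ee_rot: [0.642, -0.64, -0.299, -0.298]
contact_force: [-2.0, -1.9, 3.3]
gripper_width: 55.4
grasp_force: 65.8
```

Request:
servo_tool:
  rows:
    - [[55,4.2,0,3.5,0,0,0],[65,4.2,0,3.5,0,0,0],[85,4.2,0,3.5,0,0,0],[85,4,0,3,0,0,0],[85,4,0,3,0,0,0],[85,0,0,-20,0,0,0],[85,0,0,-60,0,0,0],[85,0,0,-110,0,0,0],[85,-40,0,-140,0,0,0],[85,-80,0,-160,0,0,0]]

```text
clock: 7.78
position: [449.5, -9.1, 196.4]
ee_rot: [0.642, -0.641, -0.297, -0.298]
contact_force: [0.9, -0.5, 0.0]
gripper_width: 85.3
grasp_force: 0.0
```

Run:
```python
from h import *
s=arm.read_state();print(s["position"],s["joints"].round(2),s["gripper_width"])
im=arm.get_image("top")[:,:,::-1]
u,v=proj("top",[450,58,80]).astype(int);print(u,v)
cv2.imwrite("pics/t2.png",cv2.resize(im[v-60:v+60,u-80:u+80],None,fx=4,fy=4,interpolation=cv2.INTER_CUBIC))
hsv=cv2.cvtColor(im,cv2.COLOR_BGR2HSV)
m=(hsv[...,2]>190)&(hsv[...,1]<60);mm=np.zeros_like(m);mm[v-50:v+50,u-50:u+50]=m[v-50:v+50,u-50:u+50]
n,l,st,c=cv2.connectedComponentsWithStats(mm.astype(np.uint8))
for i in range(1,n):
    if st[i,4]<200: continue
    ys,xs=np.where(l==i);P=np.array([onz("top",(x,y),80)[:2] for x,y in zip(xs,ys)],np.float32);print(c[i],st[i,4],cv2.minAreaRect(P))
```

```text
[449.50471217  -9.09592042 196.42204219] [-0.27  0.33 -0.17 -0.84 -1.44  0.55] 85.3422193093899
327 296
[286.02997275 262.76294278] 367 ((524.5186157226562, 152.79090881347656), (46.224830627441406, 42.7747802734375), 80.22833251953125)
[327.7960199 296.013267 ] 603 ((450.2620849609375, 57.98094940185547), (49.0238151550293, 57.67799377441406), 89.7508773803711)
```

View pics/t2.png

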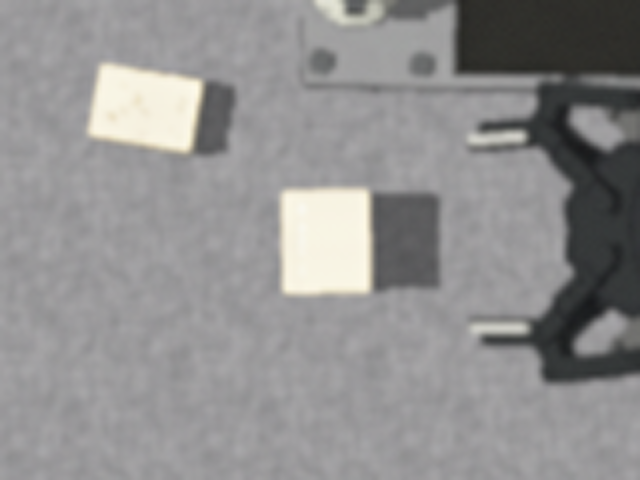

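The crop shows the block standing square at (327,242), which is world (450,58). Next I cross over it to the opposite tilt.

Request:
servo_tool:
  rows:
    - [[85,-12,0,5,0,0.17,0],[85,-26,0,14,0,0.35,0],[85,-40,0,25,0,0.52,0],[85,-50,0,35,0,0.7,0],[85,-58,0,45,0,0.87,0],[85,-66,0,60,0,1.05,0],[85,-70,0,78,0,1.22,0],[85,-73,0,95,0,1.4,0],[85,-76,0,115,0,1.571,0],[85,-76,0,124,0,1.571,0]]

```text
clock: 9.07
position: [449.1, 137.8, 170.7]
ee_rot: [0.666, -0.662, 0.244, 0.244]
contact_force: [0.1, 0.1, -0.1]
gripper_width: 85.2
grasp_force: 0.0
```

Request:
servo_tool:
  rows:
    - [[85,-10,-1,15,0,0,0],[85,-18,-1,50,0,0,0],[85,-18,-1,90,0,0,0],[85,-18,-1,130,0,0,0],[85,-18,-1,155,0,0,0],[85,-18,-1,165,0,0,0],[60,-18,-1,165,0,0,0],[45,-18,-1,165,0,0,0],[45,-18,-1,165,0,0,0],[45,-18,-1,165,0,0,0]]

```text
clock: 10.32
position: [451.0, 44.5, 35.4]
ee_rot: [0.665, -0.663, 0.244, 0.241]
contact_force: [0.6, 0.9, 5.3]
gripper_width: 55.4
grasp_force: 64.1
```

Request:
servo_tool:
  rows:
    - [[45,10,0,-11,0,0,0],[45,35,0,-42,0,0,0],[45,65,0,-78,0,0,0],[45,96,0,-115,0,0,0],[45,96,0,-115,0,0,0]]

```text
clock: 10.95
position: [451.4, 46.4, 186.4]
ee_rot: [0.666, -0.665, 0.242, 0.237]
contact_force: [-0.5, 0.9, -5.8]
gripper_width: 55.3
grasp_force: 65.4
```

Request:
servo_tool:
  rows:
    - [[45,8,-10,6,0,-0.1,0],[45,22,-25,15,0,-0.27,0],[45,38,-45,28,0,-0.45,0],[45,54,-65,42,0,-0.62,0],[45,64,-85,56,0,-0.8,0],[45,70,-105,72,0,-0.97,0],[45,68,-125,92,0,-1.15,0],[45,60,-140,112,0,-1.32,0],[45,50,-151,130,0,-1.48,0],[45,42,-151,146,0,-1.571,0]]

```text
clock: 12.2
position: [600.9, -82.6, 95.0]
ee_rot: [-0.64, 0.641, 0.301, 0.298]
contact_force: [0.4, -0.1, -5.0]
gripper_width: 55.6
grasp_force: 65.2
```

Request:
servo_tool:
  rows:
    - [[45,0,-1,0,0,0,0],[45,15,-1,13,0,0,0],[45,31,-1,26,0,0,0],[45,40,-1,33,0,0,0],[45,42,-1,35,0,0,0],[45,42,-1,35,0,0,0]]

```text
clock: 12.95
position: [602.9, -81.3, 45.1]
ee_rot: [0.642, -0.64, -0.299, -0.298]
contact_force: [0.5, -0.3, -5.2]
gripper_width: 55.4
grasp_force: 65.2
```

Run:
```python
from h import *
s=arm.read_state();print(s["position"],s["contact_force"],Ro.from_quat(s["ee_rot"]).as_matrix().round(3))
im=arm.get_image("scene")
u,v=proj("scene",[602,-60,60]).astype(int);print(u,v)
cv2.imwrite("pics/s3.png",cv2.resize(im[v-75:v+75,u-100:u+100,::-1],None,fx=4,fy=4,interpolation=cv2.INTER_CUBIC))
```

```text
[602.90753996 -81.31122449  45.10303458] [ 0.52993457 -0.27889011 -5.15009537] [[ 0.003 -1.    -0.002]
 [-0.644 -0.004  0.765]
 [-0.765 -0.001 -0.644]]
266 259
```

View pics/s3.png

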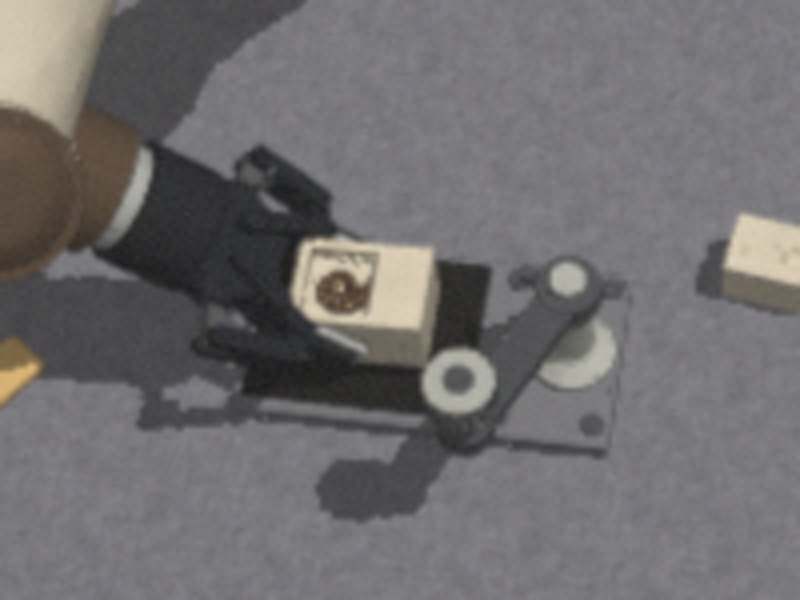

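The crop shows the ammonite face up at (342,292), the bare shoulder towards the post, and the block over the mat. Lowering.

Request:
servo_tool:
  rows:
    - [[45,3,0,2.6,0,0,0],[45,5.4,0,4.5,0,0,0],[45,6.9,0,5.8,0,0,0],[45,7.7,0,6.4,0,0,0],[45,7.7,0,6.4,0,0,0]]

```text
clock: 13.62
position: [602.7, -81.5, 34.7]
ee_rot: [0.642, -0.64, -0.299, -0.298]
contact_force: [0.4, -0.2, -4.8]
gripper_width: 55.5
grasp_force: 65.2
```

Request:
servo_tool:
  rows:
    - [[45,0.8,0,0.6,0,0,0],[45,1.5,0,1.3,0,0,0],[45,2.3,0,1.9,0,0,0],[45,2.3,0,1.9,0,0,0]]

```text
clock: 14.12
position: [602.6, -81.6, 31.7]
ee_rot: [0.642, -0.64, -0.299, -0.298]
contact_force: [0.4, -0.1, -5.7]
gripper_width: 55.1
grasp_force: 65.2
```

Request:
servo_tool:
  rows:
    - [[45,0.8,0,0.6,0,0,0],[45,1.5,0,1.3,0,0,0],[45,1.5,0,1.3,0,0,0]]

```text
clock: 14.5
position: [602.7, -81.6, 31.5]
ee_rot: [0.642, -0.639, -0.299, -0.298]
contact_force: [-1.1, -1.2, 5.6]
gripper_width: 55.1
grasp_force: 66.0
```

Request:
servo_tool:
  rows:
    - [[55,1.2,0,1,0,0,0],[65,0.8,0,0.7,0,0,0],[85,0.8,0,0.7,0,0,0],[85,0.8,0,0.7,0,0,0],[85,0,0,-3,0,0,0],[85,0,0,-30,0,0,0],[85,-20,0,-70,0,0,0],[85,-70,0,-100,0,0,0],[85,-120,0,-110,0,0,0],[85,-170,0,-110,0,0,0]]

```text
clock: 15.75
position: [602.9, -56.3, 232.9]
ee_rot: [0.642, -0.64, -0.298, -0.298]
contact_force: [0.6, -0.4, -0.7]
gripper_width: 85.0
grasp_force: 0.0
```

Run:
```python
from h import *
s=arm.read_state();print(s["position"],s["joints"].round(2))
im=arm.get_image("top")[:,:,::-1]
cv2.imwrite("pics/t3.png",cv2.resize(im[160:280,300:460],None,fx=5,fy=5,interpolation=cv2.INTER_CUBIC))
u,v=proj("top",[602,-87,68]).astype(int);print(u,v)
hsv=cv2.cvtColor(im,cv2.COLOR_BGR2HSV);
m=np.zeros(im.shape[:2],np.uint8);m[v-30:v+30,u-30:u+30]=(im.max(2)>120)[v-30:v+30,u-30:u+30]
n,l,st,c=cv2.connectedComponentsWithStats(m);i=l[v,u+0] or 1+st[1:,4].argmax()
ys,xs=np.where(l==i);P=np.array([onz("top",(x,y),68)[:2] for x,y in zip(xs,ys)],np.float32);print(c[i],st[i,4],cv2.minAreaRect(P))
for z in(140,153):print("head",onz("top",(357,181),z),"post",onz("top",(335.5,227.5),110))
```

```text
[602.86381683 -56.3124268  232.85450564] [-0.28  0.52  0.25 -0.83 -1.6   0.38]
391 228
[389.52460984 227.32653061] 833 ((603.94677734375, -84.95906066894531), (84.3329849243164, 59.639801025390625), 89.70854187011719)
head [697.21085034  -6.37945083 140.        ] post [599.76422561  40.62916064 110.        ]
head [694.34876224  -5.77854501 153.        ] post [599.76422561  40.62916064 110.        ]
```

View pics/t3.png

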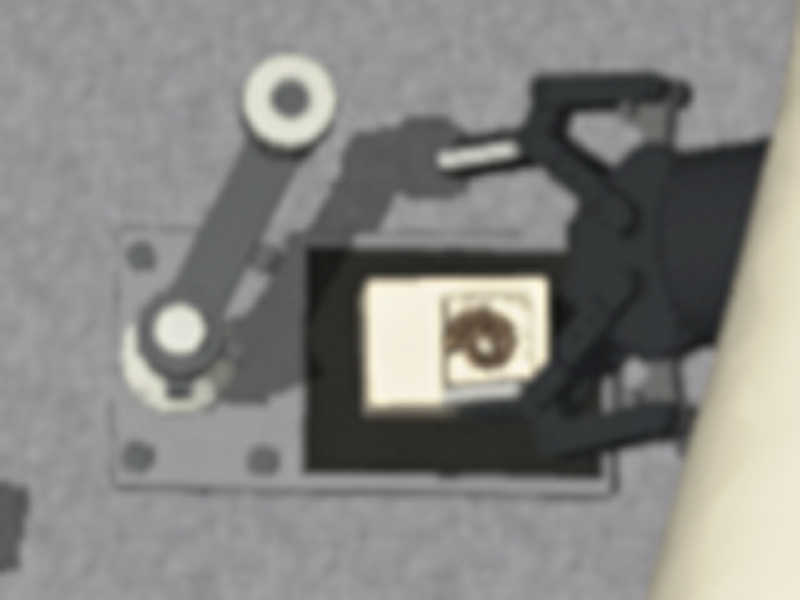

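The crop shows the block on the mat with the ammonite at (485,338) and its bare shoulder facing the post. The screw head is at (290,100) in the crop, which is (358,180) full-frame, or about (697,-7) in the world. That puts the swing at about 1.1 rad. Moving above the head.

Request:
servo_tool:
  rows:
    - [[85,-10,-15,5,0,0.17,0],[85,-20,-35,12,0,0.35,0],[85,-25,-55,20,0,0.52,0],[85,-31,-75,30,0,0.7,0],[85,-31,-94,37,0,0.873,0],[85,-31,-94,37,0,0.873,0]]

```text
clock: 16.55
position: [696.2, -3.9, 228.5]
ee_rot: [0.71, -0.704, -0.0, 0.002]
contact_force: [-0.4, -1.0, -1.2]
gripper_width: 85.2
grasp_force: 0.0
```

Request:
servo_tool:
  rows:
    - [[85,0,0,0,0,0,-0.18],[85,0,0,0,0,0,-0.36],[85,0,0,0,0,0,-0.54],[85,0,0,0,0,0,-0.72],[85,0,0,0,0,0,-0.9],[85,0,0,0,0,0,-1.08],[85,0,0,0,0,0,-1.26],[85,0,0,0,0,0,-1.35],[85,0,0,0,0,0,-1.35]]

```text
clock: 17.68
position: [696.2, -8.7, 230.7]
ee_rot: [0.994, -0.11, -0.0, 0.001]
contact_force: [-0.4, -0.3, -0.6]
gripper_width: 85.1
grasp_force: 0.0
```

Request:
servo_tool:
  rows:
    - [[85,0,0,0,0,0,-0.18],[85,0,0,0,0,0,-0.36],[85,0,0,0,0,0,-0.54],[85,0,0,0,0,0,-0.72],[85,0,0,0,0,0,-0.9],[85,0,0,0,0,0,-1.08],[85,0,0,0,0,0,-1.26],[85,0,0,0,0,0,-1.35],[85,0,0,0,0,0,-1.35]]

```text
clock: 18.8
position: [696.3, -8.2, 230.7]
ee_rot: [0.845, 0.535, -0.0, 0.001]
contact_force: [-0.4, 0.0, 0.2]
gripper_width: 85.0
grasp_force: 0.0
```

Run:
```python
from h import *
p=arm.camera_params("wrist");s=arm.read_state();im=arm.get_image("wrist")[:,:,::-1]
np.savez("w1.npz",**p);print(s["position"],s["joints"].round(2),Ro.from_quat(s["ee_rot"]).as_matrix().round(3))
for z in(128,153):print(proj("wrist",[697,-7,z],p))
cv2.imwrite("pics/w1.png",im)
```

```text
[696.33048114  -8.16918926 230.70156953] [ 0.22  0.51  0.21  0.   -1.27  2.48] [[ 0.427  0.904 -0.   ]
 [ 0.904 -0.427 -0.001]
 [-0.001  0.001 -1.   ]]
[319.63858625 234.872143  ]
[319.82310597 246.37303942]
```

View pics/w1.png

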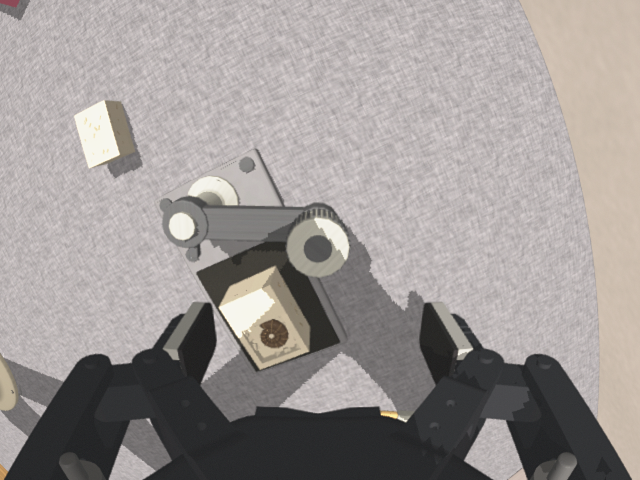

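The wrist view shows the head's top face centred at (318,246), against a prediction of (320,246), so its position is confirmed. The fingers straddle it. Descending to grip.

Request:
servo_tool:
  rows:
    - [[85,0,0,40,0,0,0],[85,0,0,80,0,0,0],[85,0,0,105,0,0,0],[85,0,0,107,0,0,0],[70,0,0,107,0,0,0],[50,0,0,107,0,0,0],[35,0,0,107,0,0,0],[30,0,0,107,0,0,0],[30,0,0,107,0,0,0],[30,0,0,107,0,0,0]]

```text
clock: 20.1
position: [696.9, -7.7, 125.5]
ee_rot: [0.844, 0.536, 0.0, 0.001]
contact_force: [-1.6, 1.4, 5.8]
gripper_width: 38.2
grasp_force: 60.0
```

Run:
```python
from h import *
s=arm.read_state();p=s["position"];print(p,s["contact_force"],s["wrist_torque"],s["gripper_width"])
M=Ro.from_quat(s["ee_rot"]).as_matrix()
q=np.array([604,42]);v=p[:2]-q;th=np.arctan2(v[1],v[0])-(-np.deg2rad(91.2));print("swing",th,np.hypot(*v))
for f in np.linspace(0.125,1.0,8):
    a=-(th+0.02)*f;c,s_=np.cos(a),np.sin(a)
    d=q+np.array([c*v[0]-s_*v[1],s_*v[0]+c*v[1]])-p[:2]
    print((M.T@np.r_[d,0]).round(1),round(-a,3))
```

```text
[696.92863936  -7.65075244 125.51171493] [-1.5910513   1.44511406  5.75166689] [ 0.39384434  0.69979485 -0.07081151] 38.172689097560394
swing 1.1010391935760653 105.36094737359352
[-14.6  -1.8   0. ] 0.14
[-28.9  -5.6   0. ] 0.28
[-42.5 -11.4   0. ] 0.42
[-55.1 -19.   -0. ] 0.561
[-66.5 -28.3  -0. ] 0.701
[-76.6 -39.2  -0. ] 0.841
[-85.  -51.3  -0.1] 0.981
[-91.6 -64.4  -0.1] 1.121
```

Request:
servo_tool:
  rows:
    - [[30,-14.6,-1.8,0,0,0,0.14],[30,-28.9,-5.6,0,0,0,0.28],[30,-42.5,-11.4,0,0,0,0.42],[30,-55.1,-19,0,0,0,0.56],[30,-66.5,-28.3,0,0,0,0.7],[30,-76.6,-39.2,0,0,0,0.84],[30,-85,-51.3,0,0,0,0.98],[30,-90.8,-62.6,0,0,0,1.1],[30,-90.8,-62.6,0,0,0,1.1]]

```text
clock: 21.22
position: [601.5, -64.6, 125.5]
ee_rot: [1.0, 0.017, 0.001, 0.002]
contact_force: [-0.6, -3.6, 6.3]
gripper_width: 38.1
grasp_force: 60.3
```

Run:
```python
from h import *
s=arm.read_state();p=s["position"];print(p,s["contact_force"],s["wrist_torque"],s["gripper_width"],s["joints"].round(2))
M=Ro.from_quat(s["ee_rot"]).as_matrix();print(M.round(3),np.arctan2(M[1,0],M[0,0]))
q=np.array([604,42]);v=p[:2]-q;print(np.arctan2(v[1],v[0])+np.deg2rad(91.2),np.hypot(*v))
print((M.T@np.array([-1,0,0])).round(2))
```

```text
[601.52446288 -64.60194323 125.46528178] [-0.64776136 -3.56650977  6.32451807] [-1.32967908  0.3120237  -0.0597561 ] 38.06635804189665 [ 0.16  0.44 -0.19  0.   -0.94  1.44]
[[ 0.999  0.034  0.002]
 [ 0.034 -0.999 -0.004]
 [ 0.002  0.004 -1.   ]] 0.03381620653702656
-0.0022741273050166377 106.63068312903533
[-1.   -0.03 -0.  ]
```

Request:
servo_tool:
  rows:
    - [[30,-2,-1,0,0,0,0.02],[30,-3,-1,0,0,0,0.03],[30,-3,-1,0,0,0,0.03]]

```text
clock: 21.6
position: [600.4, -64.3, 125.5]
ee_rot: [1.0, 0.003, 0.002, 0.002]
contact_force: [1.6, -6.7, 5.1]
gripper_width: 38.3
grasp_force: 60.3
```

Request:
servo_tool:
  rows:
    - [[30,-3,0,0,0,0,0],[30,-4,-1,0,0,0,0],[30,-4,-1,0,0,0,0],[30,-4,-1,0,0,0,0]]

```text
clock: 22.1
position: [599.9, -64.0, 125.6]
ee_rot: [1.0, 0.003, 0.006, 0.003]
contact_force: [10.7, -11.4, -1.1]
gripper_width: 38.6
grasp_force: 60.6
```

Request:
servo_tool:
  rows:
    - [[30,3,2,0,0,0,0],[30,4.5,2.5,0,0,0,0],[30,4.5,2.5,0,0,0,0]]

```text
clock: 22.48
position: [600.5, -64.6, 125.4]
ee_rot: [1.0, 0.003, 0.002, 0.002]
contact_force: [0.1, -3.2, 6.3]
gripper_width: 38.6
grasp_force: 61.4
```

```bash
cat > st.py <<'E'
from h import *
s=arm.read_state();M=Ro.from_quat(s["ee_rot"]).as_matrix();print(s["clock"],s["position"].round(1),"F",s["contact_force"].round(1),"T",s["wrist_torque"].round(3),"w",s["gripper_width"].round(1),"yaw",np.arctan2(M[1,0],M[0,0]).round(3),"j1,j6",s["joints"][[0,5]].round(2),"tau6",s["joint_efforts"][5].round(3))
E
python3 st.py
```

```text
Traceback (most recent call last):
  File "st.py", line 2, in <module>
    s=arm.read_state();M=Ro.from_quat(s["ee_rot"]).as_matrix();print(s["clock"],s["position"].round(1),"F",s["contact_force"].round(1),"T",s["wrist_torque"].round(3),"w",s["gripper_width"].round(1),"yaw",np.arctan2(M[1,0],M[0,0]).round(3),"j1,j6",s["joints"][[0,5]].round(2),"tau6",s["joint_efforts"][5].round(3))
                                                                                                                                                                          ^^^^^^^^^^^^^^^^^^^^^^^^
AttributeError: 'float' object has no attribute 'round'
```

Request:
servo_tool:
  rows:
    - [[30,0,0,0.3,0,0,0.15],[30,0,0,0.6,0,0,0.3],[30,0,0,0.9,0,0,0.45],[30,0,0,1.2,0,0,0.6],[30,0,0,1.5,0,0,0.75],[30,0,0,1.8,0,0,0.9],[30,0,0,2.1,0,0,1.05],[30,0,0,2.4,0,0,1.2]]

```text
clock: 23.48
position: [600.4, -64.6, 123.0]
ee_rot: [0.826, -0.564, 0.002, 0.001]
contact_force: [1.8, -2.7, 7.5]
gripper_width: 38.4
grasp_force: 61.4
```

```bash
sed -i 's/s\["gripper_width"\].round(1)/round(s["gripper_width"],1)/' st.py; python3 st.py
```

```text
23.475 [600.4 -64.6 123. ] F [ 1.8 -2.7  7.5] T [-0.819  0.162  0.035] w 38.4 yaw -1.199 j1,j6 [0.16 0.21] tau6 0.741
```

Request:
servo_tool:
  rows:
    - [[30,0,0,0.3,0,0,0.15],[30,0,0,0.6,0,0,0.3],[30,0,0,0.6,0,0,0.3]]

```text
clock: 23.85
position: [600.4, -64.5, 122.4]
ee_rot: [0.733, -0.68, 0.002, 0.0]
contact_force: [0.9, -2.7, 7.0]
gripper_width: 38.7
grasp_force: 61.4
```

```bash
python3 st.py
```

```text
23.85 [600.4 -64.5 122.4] F [ 0.9 -2.7  7. ] T [-0.622  0.2   -0.104] w 38.7 yaw -1.496 j1,j6 [ 0.16 -0.09] tau6 -0.097
```

Request:
servo_tool:
  rows:
    - [[30,0,0,0.3,0,0,0.15],[30,0,0,0.6,0,0,0.3],[30,0,0,0.6,0,0,0.3]]

```text
clock: 24.22
position: [600.4, -64.4, 121.8]
ee_rot: [-0.623, 0.782, -0.002, 0.0]
contact_force: [0.7, -1.2, 6.2]
gripper_width: 38.5
grasp_force: 61.5
```

```bash
python3 st.py
```

```text
24.225 [600.4 -64.4 121.8] F [ 0.7 -1.2  6.2] T [-0.495  0.189 -0.096] w 38.5 yaw -1.796 j1,j6 [ 0.16 -0.39] tau6 -0.096
```

Request:
servo_tool:
  rows:
    - [[30,0,0,0.3,0,0,0.15],[30,0,0,0.6,0,0,0.3],[30,0,0,0.6,0,0,0.3]]

```text
clock: 24.6
position: [600.5, -64.3, 121.2]
ee_rot: [-0.499, 0.866, -0.002, 0.001]
contact_force: [1.1, -3.3, 6.7]
gripper_width: 38.4
grasp_force: 61.5
```

```bash
python3 st.py
```

```text
24.6 [600.5 -64.3 121.2] F [ 1.1 -3.3  6.7] T [-0.358  0.12  -0.1  ] w 38.4 yaw -2.096 j1,j6 [ 0.16 -0.69] tau6 -0.096
```

Request:
servo_tool:
  rows:
    - [[30,0,0,0.3,0,0,0.15],[30,0,0,0.6,0,0,0.3],[30,0,0,0.6,0,0,0.3]]

```text
clock: 24.98
position: [600.6, -64.3, 120.7]
ee_rot: [-0.364, 0.931, -0.002, 0.001]
contact_force: [1.8, -3.3, 6.2]
gripper_width: 38.0
grasp_force: 61.5
```

```bash
python3 st.py
```

```text
24.975 [600.6 -64.3 120.7] F [ 1.8 -3.3  6.2] T [-0.236  0.125 -0.04 ] w 38.0 yaw -2.396 j1,j6 [ 0.16 -0.99] tau6 -0.09
```

Request:
servo_tool:
  rows:
    - [[30,0,0,0.3,0,0,0.15],[30,0,0,0.6,0,0,0.3],[30,0,0,0.6,0,0,0.3]]

```text
clock: 25.35
position: [600.7, -64.3, 120.2]
ee_rot: [-0.221, 0.975, -0.002, 0.002]
contact_force: [0.7, -3.2, 6.8]
gripper_width: 38.4
grasp_force: 61.5
```

```bash
python3 st.py
```

```text
25.35 [600.7 -64.3 120.2] F [ 0.7 -3.2  6.8] T [-0.255  0.006 -0.122] w 38.4 yaw -2.696 j1,j6 [ 0.16 -1.29] tau6 -0.081
```

Request:
servo_tool:
  rows:
    - [[30,0,0,0.2,0,0,0.1],[30,0,0,0.4,0,0,0.2]]

```text
clock: 25.6
position: [600.8, -64.3, 119.8]
ee_rot: [-0.122, 0.993, -0.001, 0.002]
contact_force: [0.4, -2.3, 6.3]
gripper_width: 38.2
grasp_force: 61.4
```

```bash
python3 st.py
python3 - <<'E'
from h import *
im=arm.get_image("scene")
u,v=proj("scene",[602,-63,75]).astype(int)
cv2.imwrite("pics/s4.png",cv2.resize(im[v-50:v+50,u-66:u+66,::-1],None,fx=6,fy=6,interpolation=cv2.INTER_CUBIC))
E
python3 st.py
```

```text
25.6 [600.8 -64.3 119.8] F [ 0.4 -2.3  6.3] T [-0.323 -0.068  0.113] w 38.2 yaw -2.898 j1,j6 [ 0.16 -1.49] tau6 0.429
25.65 [600.8 -64.3 119.8] F [-0.2 -1.8  8. ] T [-0.181  0.027 -0.074] w 38.5 yaw -2.901 j1,j6 [ 0.16 -1.49] tau6 -0.146
```

View pics/s4.png

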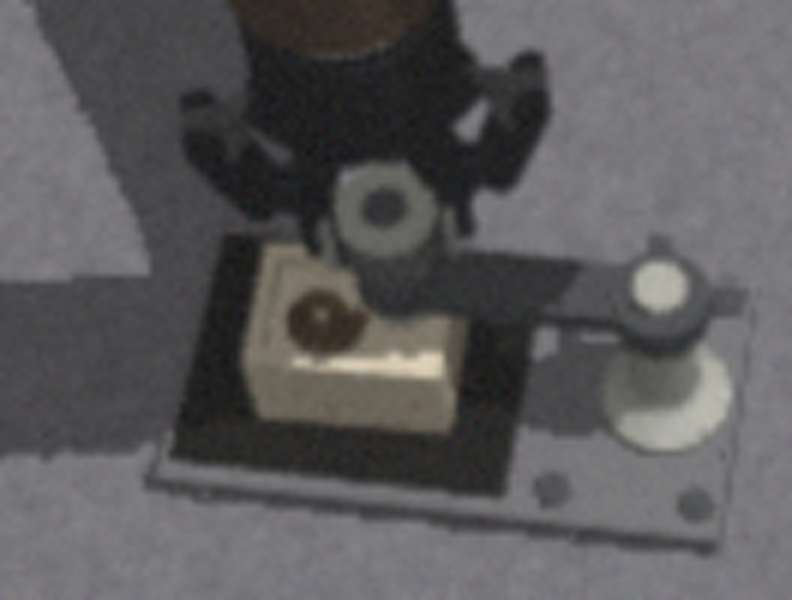

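The view shows the arm home over the block and the hand hiding the foot, so I'll judge contact from torque. I'll back off in steps, then go forward again, reading torque while moving.

Request:
servo_tool:
  rows:
    - [[30,0,0,-0.3,0,0,-0.15],[30,0,0,-0.6,0,0,-0.3]]

```text
clock: 25.9
position: [600.6, -64.3, 120.3]
ee_rot: [-0.272, 0.962, -0.002, 0.002]
contact_force: [0.4, -3.3, 7.7]
gripper_width: 38.4
grasp_force: 61.5
```

```bash
python3 st.py
```

```text
25.9 [600.6 -64.3 120.3] F [ 0.4 -3.3  7.7] T [-0.203  0.039 -0.099] w 38.4 yaw -2.591 j1,j6 [ 0.16 -1.18] tau6 -0.701
```

Request:
servo_tool:
  rows:
    - [[30,0,0,-0.3,0,0,-0.15],[30,0,0,-0.6,0,0,-0.3]]

```text
clock: 26.15
position: [600.5, -64.3, 120.9]
ee_rot: [-0.413, 0.911, -0.002, 0.001]
contact_force: [1.2, -2.1, 6.8]
gripper_width: 38.6
grasp_force: 61.5
```

```bash
python3 st.py
```

```text
26.15 [600.5 -64.3 120.9] F [ 1.2 -2.1  6.8] T [-0.274  0.078 -0.065] w 38.6 yaw -2.29 j1,j6 [ 0.16 -0.88] tau6 -0.705
```

Request:
servo_tool:
  rows:
    - [[30,0,0,-0.3,0,0,-0.15],[30,0,0,-0.6,0,0,-0.3]]

```text
clock: 26.4
position: [600.5, -64.4, 121.4]
ee_rot: [-0.544, 0.839, -0.002, 0.001]
contact_force: [1.7, -3.0, 6.3]
gripper_width: 38.5
grasp_force: 61.4
```

```bash
python3 st.py
```

```text
26.4 [600.5 -64.4 121.4] F [ 1.7 -3.   6.3] T [-0.428  0.218 -0.088] w 38.5 yaw -1.99 j1,j6 [ 0.16 -0.58] tau6 -0.709
```

Request:
servo_tool:
  rows:
    - [[30,0,0,0.3,0,0,0.15],[30,0,0,0.6,0,0,0.3]]

```text
clock: 26.65
position: [600.5, -64.3, 120.9]
ee_rot: [-0.409, 0.913, -0.002, 0.001]
contact_force: [0.1, -3.0, 6.6]
gripper_width: 38.4
grasp_force: 61.5
```

```bash
python3 st.py
```

```text
26.65 [600.5 -64.3 120.9] F [ 0.1 -3.   6.6] T [-0.262  0.114  0.084] w 38.4 yaw -2.3 j1,j6 [ 0.16 -0.89] tau6 0.74
```

Request:
servo_tool:
  rows:
    - [[30,0,0,0.3,0,0,0.15],[30,0,0,0.6,0,0,0.3]]

```text
clock: 26.9
position: [600.7, -64.3, 120.3]
ee_rot: [-0.268, 0.963, -0.002, 0.002]
contact_force: [1.4, -2.7, 7.4]
gripper_width: 38.6
grasp_force: 61.5
```

```bash
python3 st.py
```

```text
26.9 [600.7 -64.3 120.3] F [ 1.4 -2.7  7.4] T [-0.251  0.007  0.099] w 38.6 yaw -2.6 j1,j6 [ 0.16 -1.19] tau6 0.713
```

Request:
servo_tool:
  rows:
    - [[30,0,0,0.3,0,0,0.15],[30,0,0,0.6,0,0,0.3]]

```text
clock: 27.15
position: [600.8, -64.3, 119.8]
ee_rot: [-0.121, 0.993, -0.002, 0.002]
contact_force: [1.4, -1.2, 7.4]
gripper_width: 38.3
grasp_force: 61.4
```

```bash
python3 st.py
```

```text
27.15 [600.8 -64.3 119.8] F [ 1.4 -1.2  7.4] T [-0.322 -0.013  0.12 ] w 38.3 yaw -2.899 j1,j6 [ 0.16 -1.49] tau6 0.688
```

Braking torque on joint 6 was flat until yaw ≈ -2.3, then changed steadily (0.740, 0.713, 0.688). The wrist torque rose over the same range, so touch was about 0.6 rad ago. A bit more.

Request:
servo_tool:
  rows:
    - [[30,0,0,0.3,0,0,0.15],[30,0,0,0.6,0,0,0.3]]

```text
clock: 27.4
position: [600.9, -64.4, 119.3]
ee_rot: [0.029, 1.0, -0.001, 0.002]
contact_force: [-0.1, -1.9, 6.9]
gripper_width: 38.4
grasp_force: 61.4
```

```bash
python3 st.py
```

```text
27.4 [600.9 -64.4 119.3] F [-0.1 -1.9  6.9] T [-0.421 -0.101  0.13 ] w 38.4 yaw 3.084 j1,j6 [ 0.16 -1.79] tau6 0.663
```

That fits the linear trend exactly (0.663): about 0.9 rad past touch, roughly 14 N, snug. Releasing.

Request:
servo_tool:
  rows:
    - [[38,0,0,0,0,0,0],[45,0,0,0,0,0,0],[60,0,0,0,0,0,0],[80,0,0,0,0,0,0],[80,0,0,0,0,0,0],[80,0,0,-15,0,0,0],[80,0,0,-50,0,0,0],[80,0,0,-90,0,0,0],[80,0,0,-120,0,0,0],[80,0,0,-120,0,0,0]]

```text
clock: 28.65
position: [600.4, -63.8, 241.7]
ee_rot: [0.028, 1.0, -0.001, 0.004]
contact_force: [-0.2, -0.7, -0.6]
gripper_width: 80.0
grasp_force: 0.0
```

```bash
python3 - <<'E'
from h import *
p=arm.camera_params("wrist");im=arm.get_image("wrist")[:,:,::-1]
a=proj("wrist",[604.8,42,110],p);b=proj("wrist",[602,-63,145],p);print("predicted post/head",a,b)
cv2.imwrite("pics/w2.png",im)
E
python3 st.py
```

```text
predicted post/head [450.85435003 226.60950537] [319.79390432 244.46439586]
28.7 [599.2 -63.7 239.4] F [ 0.   0.4 -0.5] T [ 0.026  0.005 -0.031] w 80.2 yaw 3.085 j1,j6 [ 0.16 -1.79] tau6 0.0
```

View pics/w2.png

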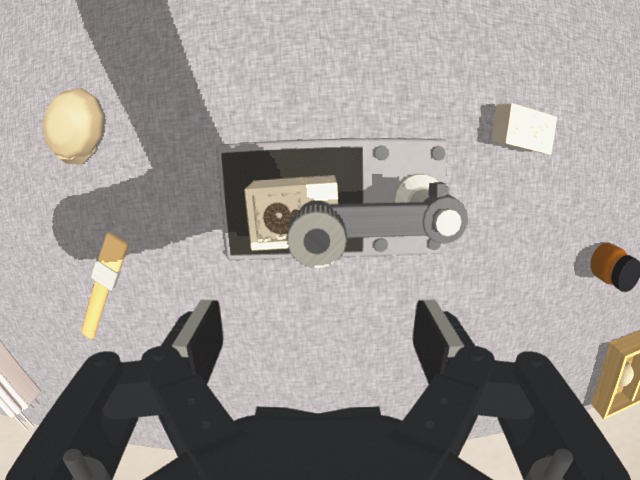

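The wrist view shows the arm home, with the head at (317,241) as predicted. The block lies flat in line on the mat, the bystanders haven't moved and the gripper is clear. Handing in.

```bash
python3 -c "
from bench import arm
print(arm.job_done())"
```

```text
the job is handed in; nothing more can be done
None
```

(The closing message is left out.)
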